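# Scoop and strike two hinge barrels

### The arm

A 6-joint arm with a two-finger parallel gripper is mounted at the origin on the work surface. World frame = base frame: x ahead of the robot, y to its left, z up, the work surface at z = 0. Lengths are in m, angles in rad, forces in N, time in s.
With the tool pointing down it reaches from about 0.275 to 0.825 m from the base axis. Payload 5.2 kg.
Tool frame: the origin (TCP) lies midway between the tips of the shut fingers; the grasp point (between the pads) lies 19 mm behind it; z points along the fingers, y is the direction in which the jaws open and shut (so a half turn about z gives the same grasp; the last joint's range is limited). The gripper opens to 93 mm and grips with 3 to 60 N. Pads are 15 mm wide; open, the fingers measure 128 mm over their backs; the gripper's body (75 mm by 188 mm) begins 65 mm behind the grasp point.
Start: joints at [-0.203, 0.259, 1.535, -0, 1.348, -0.203], TCP at [0.55, 0, 0.183] pointing down, gripper open.
Joint ranges: [-3.14, 3.14], [-0.91, 2.08], [0.19, 2.58], [-1.22, 4.36], [0.22, 2.71], [-3.12, 3.12]. Speed limits (rad/s): [2.57, 2.57, 3.14, 3.14, 3.14, 3.14].

### API

Orientations are given as a unit quaternion [x, y, z, w].
In Python, from cell import arm gives the robot as it stands.
- The arm moves only by the tool send_rows, never from a script. Its argument "increments" is a list of rows, each a list of 7 numbers: the shift along the tool's x, y, z in m, then the turn, a rotation vector about the tool's x, y, z in rad, then the closure, from 0 (fully open) to 1 (shut). A call has 1 to 12 rows; each row is the pose to reach, as a shift and turn from the pose commanded when the call began, along the tool's axes at that moment; what a row does not reach only later rows make up. A row lasts 1/10 s, in which the tool goes at most 50 mm and 8.59 degrees, less where a joint would pass 70% of its speed; a pose out of reach is approached as far as the arm can. A call with a gripper value outside its range is refused whole. The fingers move at their own pace and stop on an object; "force" is the grip in N (left out, the last holds). Time passes only in rows, so rows that repeat a pose let the fingers close. It gives the time, the measured TCP pose, the force and the opening at its end, in the units of the state.
- arm.get_obs(): the state, without advancing time (a new reading comes with each control period).
- arm.read_camera(name): name is "scene" or "side" or "wrist"; returns the picture (384x512x3 uint8, red, green, blue); there is no depth.
- arm.get_calibration(name): a dict with "fovy" (degrees; the focal length in pixels is half the picture's height over the tangent of half this angle, whatever the lens; pixels are square), "cx", "cy" (the principal point, pixels), "xyz" and "orientation" of the camera in the world. Camera axes: x right, y down, z forward; pixel columns grow to the right and rows downward; lengths in m; the calibration is good to about 2 mm. A picture is of the moment at which its call begins: read the wrist's pose just before it. get_calibration takes no time and is no camera call; for the wrist camera it gives the pose at the moment of the call.
- arm.finish_job(): hands the job in, once; it reports no verdict.
The state is a dict: "t": time; "joints": joint angles; "joint_velocities": joint speeds; "tau": joint torques, N m; "tool_pos": TCP position; "orientation": TCP orientation; "wrist_force": force on the tool from outside, world axes, zero at the start; "ft_torque": the same for the moment, N m; "width": finger opening in m.
Only numpy, scipy, OpenCV 4.12 (cv2) and the standard library are available. Lean on these libraries where they do the work, as an engineer would, in place of code of your own. Each camera call takes 0.05 s, during which the arm holds its last target. There are 200 camera calls.

### The job

Take the short scoop (not the long one) by its handle, push it under the strike bar into the heap of hinge barrels in the bin, and draw it straight back out under the bar so that the bar wipes the surplus back into the bin and leaves a level two in the pocket. Set the loaded scoop down flat in the middle of the bare steel plate and let go; the other three barrels stay in the bin, and your fingers never handle the barrels.

Things in the scene. Friction and masses are not known exactly. Their poses are not given: they have to be found in the camera images.
- scoop: The short scoop: aluminium tray, ramped lip in front, black handle behind; a scoop with a 32 mm longer pocket lies nearby, not to be used. Origin: underside of the tray below the middle of the pocket; x to the lip, z up. 86 mm wide, sides 25 mm high, back 28 mm high at x = -30 to -33 mm. The lip slopes from 8 mm high at x = 30 mm down to its tip at x = 50 mm. 0.12 kg.
- scoop_grip (a point): Where to hold the short scoop: centre of its black handle, 98 mm behind the middle of the pocket and 32 mm above the scoop's underside. The handle is a bar 70 mm long (along the scoop's x), 20 mm wide, 20 mm high, with a flat neck to the tray. Grip it firmly across its width: the loaded tray weighs on the far end.
- rear_place (a point): Where the rear barrel's centre lies in a level load: 15 mm behind the middle of the short scoop's pocket, 18 mm above its underside. The pocket (x = -30 to 30 mm from the scoop's origin, 80 mm wide inside, floor 3 mm thick) holds two barrels side by side on its floor, lying across it.
- front_place (a point): Where the front barrel's centre lies in a level load: 16 mm ahead of the middle of the short scoop's pocket, 18 mm above its underside.
- bin: Grey sheet-metal parts bin, fixed; a steel strike bar on two posts spans its open mouth, 10 mm thick (x), from 48 to 70 mm above the table. Origin on the table straight below the bar; x points through the mouth into the bin, z up. Entry deck 8 mm above the table from x = -70 to 13 mm. Side walls 106 mm apart and 62 mm high, from the bar inwards; none before it.
- heap (a point): Middle of the heap in the bin: 60 mm beyond the bar, 30 mm above the table. Behind the deck the floor is 2 mm lower up to 93 mm beyond the bar, where the back rises steeply (65 degrees). Level and 0 to 6 mm above the deck, scoop and two barrels pass below the bar; a barrel on top is wiped off. With its origin 37 to 42 mm beyond the bar the lip reaches the back and the pocket is full.
- plate: Bare steel plate lying fixed on the table, 150 x 130 mm (x, y) and 8 mm thick. Origin in the centre of its underside.
- barrel1: Weld-on hinge barrel: smooth plain steel pin with round ends, 30 mm diameter, 60 mm long, 50 g, a thin dark groove round its middle. All five are alike and lie across the bin behind the bar, three on the floor and two on top. Origin at its centre; its long axis is y.
- barrel2: Hinge barrel, as barrel1.
- barrel3: Hinge barrel, as barrel1.
- barrel4: Hinge barrel, as barrel1.
- barrel5: Hinge barrel, as barrel1.
Not all that is in view belongs to the job. There is more than one size of the plate; the job needs the larger.

How it is judged:
By the outcome, as a careful person would: the job done as asked, in the order asked, and still so for the second after the job is handed in, with the robot touching nothing.
It also fails if it takes over 54 s, if anything falls off the work surface, if the arm or the gripper's body presses on something with over 40 N, if the wrist force passes 120 N, or if a joint passes its speed limit or range.

## Working session

There is one attempt and no reset: what is moved stays moved. The work goes in short steps, Python scripts to look and compute and a tool call to move; the robot and the scene stay as the last step left them, time stands still between calls to the robot, and variables do not carry over. Pictures are saved under pics/ and viewed, about 8 in all and at most 12, crops included, and the job is handed in when it is done.

Besides the shell and the picture viewer there is one more tool, called by a JSON object that holds its "method" and its "body". send_rows: Moves the arm, as the interface text tells. Its arguments: {"type":"object","properties":{"increments":{"type":"array"},"force":{"type":"number"}},"required":["increments"]}

```bash
mkdir -p pics; cat > h.py <<'E'
import numpy as np, cv2
from scipy.spatial.transform import Rotation as R
from cell import arm
def snap(name,f):
    c=arm.get_calibration(name); im=arm.read_camera(name)
    cv2.imwrite('pics/'+f,cv2.cvtColor(im,cv2.COLOR_RGB2BGR)); np.save('pics/'+f+'.npy',np.array(c,dtype=object),allow_pickle=True); return im,c
def cal(f): return np.load('pics/'+f+'.npy',allow_pickle=True).item()
def rot(c):
    o=np.array(c['orientation']); return R.from_quat(o).as_matrix() if o.size==4 else o.reshape(3,3)
def onz(c,u,v,z):
    f=192/np.tan(np.radians(c['fovy'])/2)
    d=rot(c)@np.array([(u-c['cx'])/f,(v-c['cy'])/f,1]); p=np.array(c['xyz']); return p+d*(z-p[2])/d[2]
def proj(c,P):
    f=192/np.tan(np.radians(c['fovy'])/2)
    q=rot(c).T@(np.array(P)-np.array(c['xyz'])); return c['cx']+f*q[0]/q[2],c['cy']+f*q[1]/q[2]
E
python3 - <<'E'
from h import *
a,c=snap('scene','scene0.png');b,d=snap('side','side0.png');print(c,d);print(arm.get_obs()); print(arm.get_calibration('wrist'))
E
```

```text
{'fovy': 49.79875910512474, 'cx': 255.44159522008982, 'cy': 192.7225337867151, 'xyz': array([ 1.14014476, -0.13439594,  1.18937265]), 'orientation': array([ 0.73641189,  0.6170329 , -0.18194642, -0.20943598])} {'fovy': 47.73214510546022, 'cx': 253.2535053260443, 'cy': 194.36682153460362, 'xyz': array([-0.06397257,  0.87680465,  0.89833483]), 'orientation': array([-0.2196313 ,  0.87243247, -0.42120172,  0.11494687])}
{'t': 0.1, 'joints': array([-2.02809466e-01,  2.59238152e-01,  1.53595888e+00,  1.74997303e-06,
        1.34799707e+00, -2.02808386e-01]), 'joint_velocities': array([ 0.00100896, -0.0012045 , -0.00380559,  0.00054662, -0.00202852,
       -0.00034203]), 'tau': array([ 2.99393134e-03, -4.38208973e+01, -2.84642941e+01,  7.21958186e-02,
        3.61894083e-02, -1.01468524e-04]), 'tool_pos': array([5.49458540e-01, 1.30316906e-04, 1.81824018e-01]), 'orientation': array([ 7.07107074e-01,  7.07106035e-01, -4.39835957e-04, -6.69106340e-04]), 'wrist_force': array([1.04034342, 0.1381601 , 1.11119465]), 'ft_torque': array([ 0.02721469, -0.02411559, -0.03694434]), 'width': 0.09304018859503763}
{'fovy': 67.20065979735382, 'cx': 254.89672831300896, 'cy': 191.5118254393775, 'xyz': array([0.55110219, 0.08266036, 0.38426233]), 'orientation': array([ 9.88634001e-01,  2.31113692e-04, -7.84269074e-04,  1.50340094e-01])}
```

View pics/scene0.png

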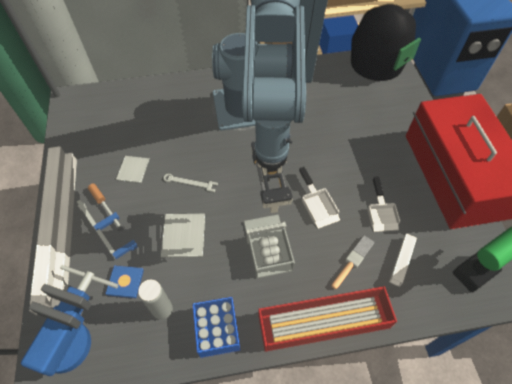

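View pics/side0.png

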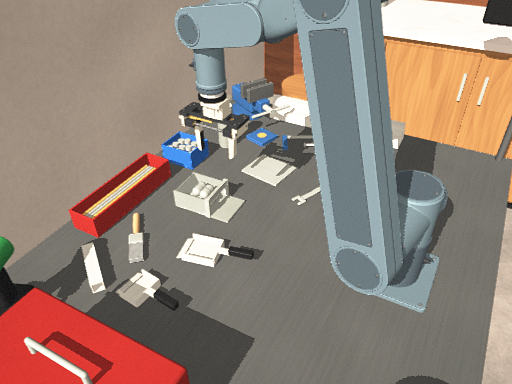

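Candidates: the scoops are at scene (320,205) and (383,213), and the plates at (183,235), larger, and (133,169), smaller. I'll enlarge the scoops and bin to confirm.

```bash
python3 - <<'E'
from h import *
a=cv2.imread('pics/scene0.png')
cv2.imwrite('pics/c1.png',cv2.resize(a[160:285,235:410],None,fx=4.5,fy=4.5,interpolation=cv2.INTER_CUBIC))
c=cal('scene0.png')
for n,u,v,z in [('A',320,207,.01),('Ah',306,175,.03),('B',383,215,.01),('Bh',378,185,.03),('plate',183,235,.008),('bin',270,250,.03)]: print(n,onz(c,u,v,z))
E
```

```text
A [0.49894215 0.1821944  0.01      ]
Ah [0.37925858 0.16203732 0.03      ]
B [0.56443688 0.37561675 0.01      ]
Bh [0.46171811 0.38880032 0.03      ]
plate [ 0.52043754 -0.27106752  0.008     ]
bin [ 0.62978072 -0.01128703  0.03      ]
```

View pics/c1.png

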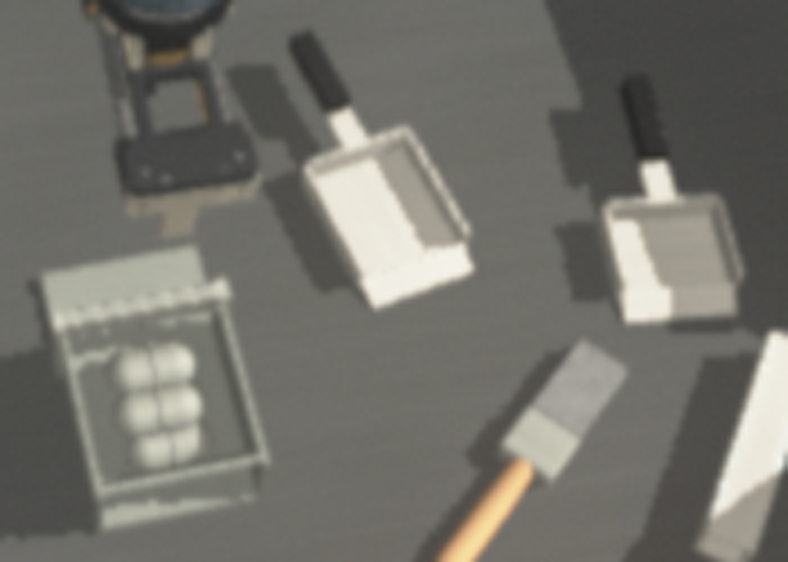

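The right-hand scoop at scene (383,213) has the visibly shorter, roughly square pocket. I'll check that with lengths, and take a wrist picture for the bin.

```bash
python3 - <<'E'
from h import *
c=cal('scene0.png')
q=lambda x,y,z:onz(c,235+x/4.5,160+y/4.5,z)
for n,b,t in [('A',((305,172),(408,130)),((375,305),(472,268))),('B',((605,207),(722,200)),((628,322),(738,312)))]:
    B=sum(q(*p,.028) for p in b)/2;T=sum(q(*p,.001) for p in t)/2
    d=T-B;print(n,'back-tip len',np.linalg.norm(d[:2]),'yaw',np.degrees(np.arctan2(d[1],d[0])),B,T,'width',np.linalg.norm(q(*b[0],.028)-q(*b[1],.028)))
a,d=snap('wrist','w0.png');cv2.imwrite('pics/w0b.png',cv2.resize(a[...,::-1],None,fx=1.56,fy=1.56,interpolation=cv2.INTER_CUBIC))
E
```

```text
A back-tip len 0.10764075901770023 yaw 13.982752949868159 [0.45532908 0.17193667 0.028     ] [0.55978028 0.19794589 0.001     ] width 0.08625099534790716
B back-tip len 0.07817183407982486 yaw -4.128134375779443 [0.53823082 0.37819895 0.028     ] [0.61619985 0.37257158 0.001     ] width 0.08522769262390563
```

View pics/w0b.png

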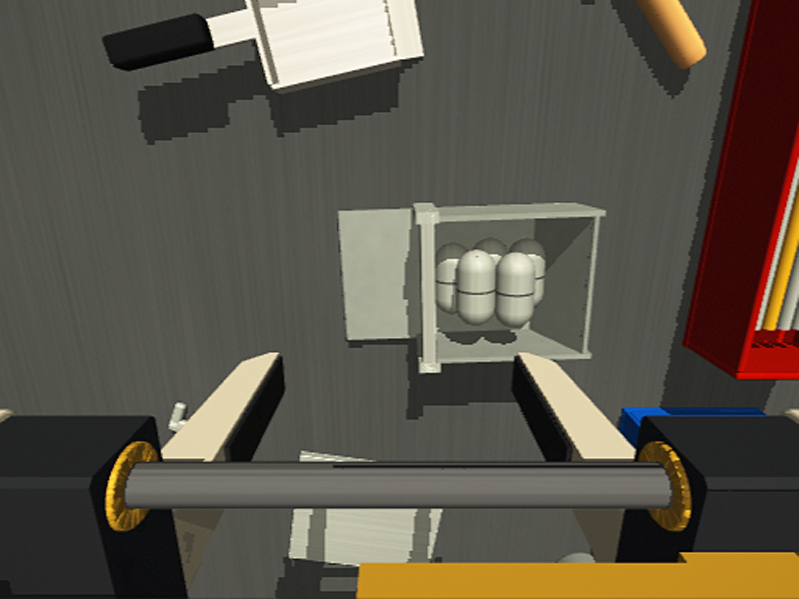

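The wrist picture shows the bin: deck front edge (339,211)–(347,339), bar (427,207)–(430,368), bin back top edge (604,211)–(590,357), and two barrels on top of three.

```bash
python3 - <<'E'
from h import *
c=cal('w0.png');q=lambda x,y,z:onz(c,x/1.5625,y/1.5625,z)[:2]
A=q(339,211,.008);B=q(347,339,.008);C=q(427,212,.07);D=q(430,364,.07)
E=q(602,212,.062);F=q(590,356,.062);G=q(427,208,.07);H=q(430,372,.07)
for n,a,b in [('deck',A,B),('bar',C,D),('back',E,F),('posts',G,H)]:
    d=a-b;print(n,a,b,'mid',(a+b)/2,'len',np.linalg.norm(d),'yaw of normal',np.degrees(np.arctan2(d[1],d[0]))-90)
m=(A+B)/2;M=(C+D)/2;d=M-m;print('deck->bar',np.linalg.norm(d),np.degrees(np.arctan2(d[1],d[0])))
K=(E+F)/2;d=K-m;print('deck->back',np.linalg.norm(d),np.degrees(np.arctan2(d[1],d[0])))
# plate from scene
s=cal('scene0.png')
for p in [(166,213),(205,214),(204,256),(161,255)]: print('plate',onz(s,*p,.008))
E
```

```text
deck [0.50172466 0.04152644] [ 0.50450439 -0.07189575] mid [ 0.50311453 -0.01518465] len 0.11345625555513851 yaw of normal 1.4039126078967143
bar [0.57034892 0.04764975] [ 0.57482899 -0.06691187] mid [ 0.57258896 -0.00963106] len 0.11464918994310751 yaw of normal 2.2394811622385618
back [0.69412818 0.04680803] [ 0.69965247 -0.06377835] mid [ 0.69689032 -0.00848516] len 0.11072428029877386 yaw of normal 2.859801802351811
posts [0.57029708 0.05035953] [ 0.57497102 -0.07364172] mid [ 0.57263405 -0.0116411 ] len 0.12408930455625823 yaw of normal 2.1586095316041565
deck->bar 0.06969604405939067 4.5703484803408205
deck->back 0.19389157295479859 1.9801228553685706
plate [ 0.43023344 -0.31965286  0.008     ]
plate [ 0.45674306 -0.19390992  0.008     ]
plate [ 0.60391956 -0.21299894  0.008     ]
plate [ 0.57712344 -0.34362322  0.008     ]
```

{"method": "send_rows", "body": {"increments": [[0.035,-0.0074,0.003,0,0,0.149,0],[0.07,-0.0147,0.006,0,0,0.298,0],[0.105,-0.022,0.009,0,0,0.447,0],[0.14,-0.03,0.012,0,0,0.596,0],[0.175,-0.037,0.015,0,0,0.745,0],[0.21,-0.044,0.017,0,0,0.894,0],[0.245,-0.052,0.02,0,0,1.043,0],[0.28,-0.059,0.023,0,0,1.192,0],[0.315,-0.066,0.026,0,0,1.341,0],[0.35,-0.074,0.03,0,0,1.49,0],[0.386,-0.081,0.032,0,0,1.639,0],[0.386,-0.081,0.032,0,0,1.639,0]]}}

```text
t: 1.35
tool_pos: [0.4671, 0.3898, 0.1496]
orientation: [0.999, -0.034, -0.001, -0.0]
wrist_force: [0.6, -0.8, -0.3]
width: 0.093
```

```bash
python3 - <<'E'
from h import *
o=arm.get_obs();print(o['t'],o['tool_pos'],R.from_quat(o['orientation']).as_matrix().round(4),o['joints'])
a,d=snap('wrist','w1.png');cv2.imwrite('pics/w1b.png',cv2.resize(a[...,::-1],None,fx=1.5625,fy=1.5625,interpolation=cv2.INTER_CUBIC))
E
```

```text
1.35 [0.46708426 0.38978077 0.14958379] [[ 9.976e-01 -6.860e-02 -1.600e-03]
 [-6.860e-02 -9.976e-01  1.000e-03]
 [-1.700e-03 -9.000e-04 -1.000e+00]] [5.11154173e-01 3.85441611e-01 1.43700059e+00 1.71365389e-03
 1.32003737e+00 2.15018514e+00]
```

View pics/w1b.png

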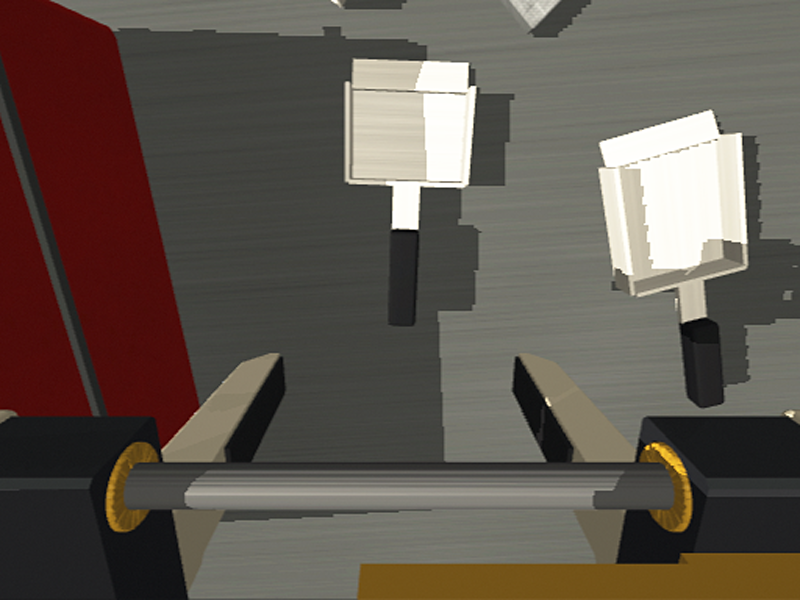

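The short scoop is ahead: handle top front end (405,231), rear end about (402,322), rim back (347..470,184), lip tip (353,59)–(468,63).

```bash
python3 - <<'E'
from h import *
c=cal('w1.png');q=lambda x,y,z:onz(c,x/1.5625,y/1.5625,z)[:2]
o=arm.get_obs();r=R.from_quat(o['orientation']).as_matrix();t=o['tool_pos']
f=q(404.5,231,.042);b=q(401.5,319,.042);bk=(q(347,183,.028)+q(470,186,.028))/2;tp=(q(353,59,.001)+q(468,63,.001))/2
print('handle',f,b,np.linalg.norm(f-b),'back',bk,'tip',tp,np.linalg.norm(tp-bk), np.linalg.norm(q(347,183,.028)-q(470,186,.028)))
for n,a,e in [('handle',b,f),('tray',bk,tp),('all',b,tp)]:
  print(n,np.degrees(np.arctan2(*(e-a)[::-1])))
d=(tp-b)/np.linalg.norm(tp-b)
for n,p,x in [('f',f,-63),('b',b,-133),('bk',bk,-33),('tip',tp,50)]:
  g=p+d*(-98-x)/1000;print(n,'grip est',g)
  s=r.T@(np.array([*g,.013])-t);print('  tool shift',s)
print('tool yaw',np.degrees(np.arctan2(r[1,0],r[0,0])))
E
```

```text
handle [0.50361258 0.38243354] [0.43968297 0.38874332] 0.06424024418001822 back [0.53356488 0.37750836] tip [0.61554409 0.37048235] 0.08227973852253707 0.0856672721745624
handle -5.636769675158393
tray -4.898551359855889
all -5.9282016046978825
f grip est [0.46879976 0.38604842]
  tool shift [0.00130485 0.00150673 0.1366839 ]
b grip est [0.47449579 0.38512845]
  tool shift [0.00704812 0.00205984 0.13667742]
bk grip est [0.46891249 0.3842217 ]
  tool shift [0.0015344  0.00332247 0.13668471]
tip grip est [0.46833558 0.38576811]
  tool shift [0.00085959 0.00181621 0.13668462]
tool yaw -3.673721124428627
```

{"method": "send_rows", "body": {"increments": [[0.0015,0.002,0.03,0,0,0.03,0],[0.0015,0.002,0.065,0,0,0.03,0],[0.0015,0.002,0.1,0,0,0.03,0],[0.0015,0.002,0.125,0,0,0.03,0],[0.0015,0.002,0.136,0,0,0.03,0],[0.0015,0.002,0.136,0,0,0.03,0],[0.0015,0.002,0.136,0,0,0.03,1],[0.0015,0.002,0.136,0,0,0.03,1],[0.0015,0.002,0.136,0,0,0.03,1],[0.0015,0.002,0.136,0,0,0.03,1],[0.0015,0.002,0.136,0,0,0.03,1],[0.0015,0.002,0.136,0,0,0.03,1]], "force": 55}}

```text
t: 2.6
tool_pos: [0.4704, 0.384, 0.0148]
orientation: [0.999, -0.049, 0.0, -0.0]
wrist_force: [0.8, 0.2, -1.2]
width: 0.0493
```

{"method": "send_rows", "body": {"increments": [[0,0,0,0,0,0,1],[0,0,0,0,0,0,1],[0,0,0,0,0,0,1],[0,0,0,0,0,0,1],[0,0,0,0,0,0,1],[0,0,0,0,0,0,1],[0,0,0,0,0,0,1],[0,0,0,0,0,0,1]]}}

```text
t: 3.4
tool_pos: [0.4703, 0.3839, 0.0145]
orientation: [0.999, -0.049, -0.0, 0.0]
wrist_force: [-1.0, -0.1, 0.2]
width: 0.0005
```

The fingers shut fully, so the handle isn't held. I'll look.

```bash
python3 - <<'E'
from h import *
a,d=snap('wrist','w2.png');b,e=snap('side','s2.png')
x=cv2.resize(a,None,fx=1,fy=1); y=cv2.resize(b[200:350,80:280],(512,384),interpolation=cv2.INTER_CUBIC)
s=np.hstack([cv2.resize(a,(400,300)),cv2.resize(y,(400,300))]);cv2.imwrite('pics/c2.png',s[...,::-1])
print(arm.get_obs()['width'],d)
E
```

```text
0.00037171030733836475 {'fovy': 67.20065979735382, 'cx': 254.89672831300896, 'cy': 191.5118254393775, 'xyz': array([0.5546298 , 0.37500042, 0.2169713 ]), 'orientation': array([-0.66397576,  0.73243169,  0.11162327, -0.10109526])}
```

View pics/c2.png

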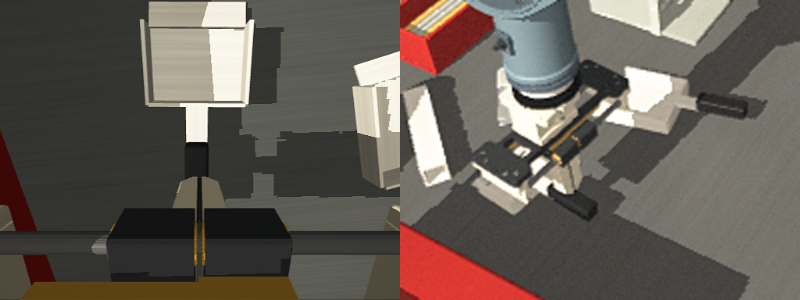

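```bash
python3 - <<'E'
from h import *
c=cal('w2.png');o=arm.get_obs()
t=o['tool_pos'];r=R.from_quat(o['orientation']).as_matrix();print(t,r.round(3))
print('tcp',proj(c,t),'grasp',proj(c,t-.019*r[:,2]))
for z in(.022,.042):
  print('handle front/rear at z',z,[proj(c,[x,y,z]) for x,y in[(.5036,.3824),(.4397,.3887)]])
s=cal('s2.png');print('side tcp',proj(s,t),'grasp',proj(s,t-.019*r[:,2]),'handle f/r',[proj(s,[x,y,.042]) for x,y in[(.5036,.3824),(.4397,.3887)]])
a=cv2.imread('pics/w2.png')[160:310,190:330];b=cv2.imread('pics/s2.png')[235:335,110:210]
cv2.imwrite('pics/c3.png',np.hstack([cv2.resize(a,(420,450),interpolation=cv2.INTER_CUBIC),cv2.resize(b,(380,450),interpolation=cv2.INTER_CUBIC)]))
E
```

```text
[0.47037753 0.38390965 0.01456674] [[ 0.995 -0.098  0.   ]
 [-0.098 -0.995 -0.   ]
 [ 0.     0.    -1.   ]]
tcp (np.float64(254.10872257684792), np.float64(218.77384384271207)) grasp (np.float64(254.03337688101945), np.float64(229.40424182984185))
handle front/rear at z 0.022 [(np.float64(251.5337564278174), np.float64(178.77048864280079)), (np.float64(251.80124086487186), np.float64(260.1781531399357))]
handle front/rear at z 0.042 [(np.float64(251.17725993669555), np.float64(186.87302110508426)), (np.float64(251.50391795593794), np.float64(275.2258169655239))]
side tcp (np.float64(166.3522316376224), np.float64(302.0995296578639)) grasp (np.float64(165.2860410872155), np.float64(297.26902195285095)) handle f/r [(np.float64(154.58864984523606), np.float64(289.6794383240525)), (np.float64(173.63454424040054), np.float64(301.2103134903461))]
```

View pics/c3.png

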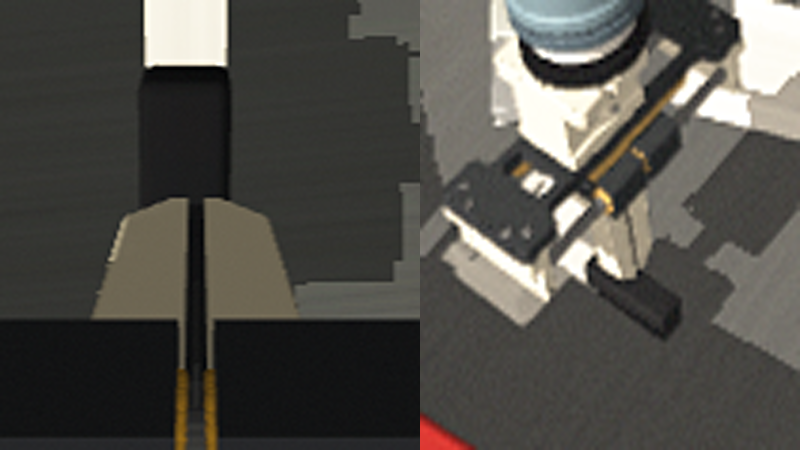

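The fingertips show at raw v≈226 with the pads 93 mm apart over 148 px. That puts the real tips about 35 mm above the reported TCP, so they shut just above the handle, which hasn't moved. I'll open, go about 30 mm lower, and watch the force.

{"method": "send_rows", "body": {"increments": [[0,0,0,0,0,0,0],[0,0,0,0,0,0,0],[0,0,0,0,0,0,0],[0,0,0,0,0,0,0],[0,0,0,0,0,0,0],[0,0,0.006,0,0,0,0],[0,0,0.012,0,0,0,0],[0,0,0.018,0,0,0,0],[0,0,0.022,0,0,0,0],[0,0,0.026,0,0,0,0.3],[0,0,0.026,0,0,0,0.3],[0,0,0.026,0,0,0,0.3]]}}

```text
t: 4.7
tool_pos: [0.4704, 0.3839, -0.0115]
orientation: [0.999, -0.049, -0.0, 0.0]
wrist_force: [-0.2, -0.6, 0.3]
width: 0.0654
```

{"method": "send_rows", "body": {"increments": [[0,0,0.003,0,0,0,0.4],[0,0,0.006,0,0,0,0.5],[0,0,0.006,0,0,0,1],[0,0,0.006,0,0,0,1],[0,0,0.006,0,0,0,1],[0,0,0.006,0,0,0,1],[0,0,0.006,0,0,0,1],[0,0,0.006,0,0,0,1],[0,0,0.006,0,0,0,1],[0,0,0.006,0,0,0,1]], "force": 55}}

```text
t: 5.7
tool_pos: [0.4704, 0.384, -0.0174]
orientation: [0.999, -0.049, 0.0, -0.0]
wrist_force: [-0.6, -0.2, 0.8]
width: 0.0194
```

```bash
python3 - <<'E'
from h import *
o=arm.get_obs();print(o['t'],o['width'],o['tool_pos'],o['wrist_force'],o['orientation'])
E
```

```text
5.7 0.019433064328894637 [ 0.47041613  0.38398573 -0.01735849] [-0.59092258 -0.17105018  0.84723499] [ 9.98795724e-01 -4.90621367e-02  7.36946608e-05 -5.64096976e-05]
```

Held (width 19.4 mm). When the scoop is flat on the table the reported TCP z is −0.0174, so underside height = TCP z + 0.0174. Next I lift and carry it to the bin mouth at a safe height.

{"method": "send_rows", "body": {"increments": [[0,0,-0.02,0,0,0,1],[0,0,-0.05,0,0,0,1],[0,0.015,-0.08,0,0,0,1],[-0.003,0.05,-0.09,0,0,-0.02,1],[-0.007,0.095,-0.09,0,0,-0.04,1],[-0.012,0.14,-0.09,0,0,-0.06,1],[-0.016,0.185,-0.09,0,0,-0.08,1],[-0.02,0.23,-0.09,0,0,-0.1,1],[-0.024,0.275,-0.09,0,0,-0.12,1],[-0.027,0.32,-0.09,0,0,-0.134,1],[-0.029,0.36,-0.09,0,0,-0.134,1],[-0.03,0.39,-0.09,0,0,-0.134,1]]}}

```text
t: 6.9
tool_pos: [0.4014, -0.0033, 0.0726]
orientation: [1.0, 0.017, -0.0, 0.0]
wrist_force: [0.5, -0.1, -0.6]
width: 0.0197
```

{"method": "send_rows", "body": {"increments": [[-0.0005,0.012,0,0,0,0,1],[-0.001,0.017,0.0,0,0,0,1],[-0.001,0.017,0,0,0,0,1],[-0.001,0.017,0,0,0,0,1]]}}

```text
t: 7.3
tool_pos: [0.4018, -0.0173, 0.0724]
orientation: [1.0, 0.018, -0.0, -0.0]
wrist_force: [0.2, 0.1, -1.3]
width: 0.0201
```

```bash
python3 - <<'E'
from h import *
o=arm.get_obs();r=R.from_quat(o['orientation']).as_matrix();print(o['t'],o['width'],o['tool_pos'],o['wrist_force'],r.round(4),np.degrees(np.arctan2(r[1,0],r[0,0])))
a,d=snap('wrist','w3.png');cv2.imwrite('pics/w3b.png',cv2.resize(a[:,60:460][:300,...,::-1],None,fx=2,fy=2,interpolation=cv2.INTER_CUBIC))
E
```

```text
7.3 0.020065301769092637 [ 0.40183592 -0.01729289  0.07242972] [ 0.16596391  0.13191253 -1.29581133] [[ 9.993e-01  3.660e-02 -4.000e-04]
 [ 3.660e-02 -9.993e-01  5.000e-04]
 [-4.000e-04 -5.000e-04 -1.000e+00]] 2.099359070418661
```

View pics/w3b.png

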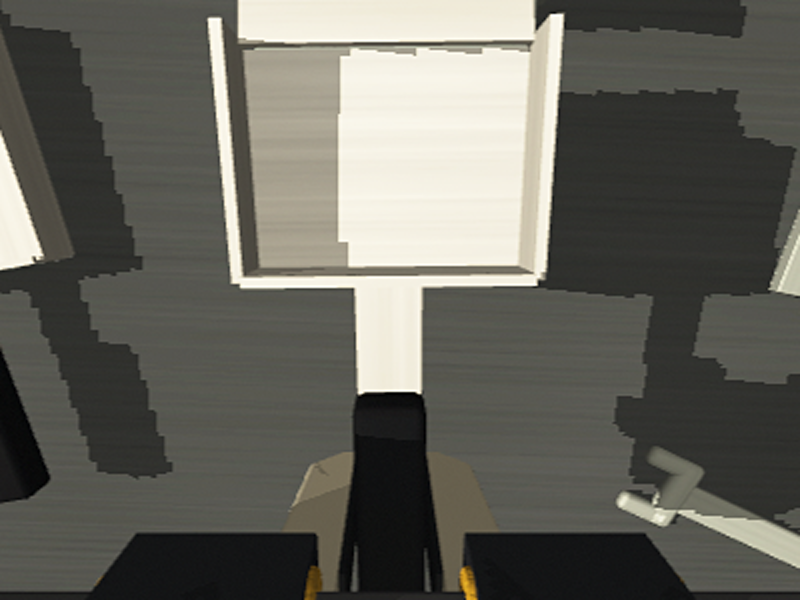

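The scoop is held straight. Crop pixels: rear outer rim corners (238,288)/(545,287), side-wall front tops (208,18)/(565,15), floor rear corners (258,272)/(520,268), lip crest (242,43)/(533,43). I'll run PnP for its tilt and grip offset.

```bash
cat > pnp.py <<'E'
from h import *
def pose(f,X,U,o):
    c=cal(f);fl=192/np.tan(np.radians(c['fovy'])/2);K=np.array([[fl,0,c['cx']],[0,fl,c['cy']],[0,0,1.]])
    X=np.array(X,float)/1000;U=np.array(U,float)
    ok,rv,tv=cv2.solvePnP(X,U,K,None,flags=cv2.SOLVEPNP_SQPNP);ok,rv,tv=cv2.solvePnP(X,U,K,None,rv,tv,True)
    e=cv2.projectPoints(X,rv,tv,K,None)[0][:,0]-U
    Rw=rot(c)@cv2.Rodrigues(rv)[0];p=rot(c)@tv[:,0]+c['xyz']
    return p,Rw,e
E
python3 - <<'E'
from pnp import *
o=arm.get_obs();t=o['tool_pos'];r=R.from_quat(o['orientation']).as_matrix()
# tool -> scoop-like axes: x same, y,z flipped
X=[(-33,43,28),(-33,-43,28),(30,43,25),(30,-43,25),(-30,40,3),(-30,-40,3),(30,40,8),(30,-40,8)]
C=[(238,288),(545,287),(208,18),(565,15),(258,272),(520,268),(242,43),(533,43)]
U=[(60+u/2,v/2) for u,v in C]
p,Rw,e=pose('w3.png',X,U,o);print(e.round(1).tolist())
d=r.T@(p-t);print('scoop',p,'rel tool',d);q=r.T@Rw;print('yaw pitch roll rel to tool',R.from_matrix(Rw).as_euler('ZYX',degrees=True))
# height check assuming flat with z=t+.0174
S=Rw.copy()
c=cal('w3.png')
P=np.array([t[0],t[1],t[2]+.0174])+r@np.array([.097,0,0])
M=r@np.diag([1,-1,-1.])
print([ (np.round((proj(c,P+M@(np.array(x)/1000))-np.array(u)),1)).tolist() for x,u in zip(X,U)])
E
```

```text
[[-4.1, -0.2], [3.2, -1.7], [1.0, 2.4], [0.2, 3.0], [0.5, -2.1], [-0.4, -1.6], [-1.5, -0.0], [1.0, -0.9]]
scoop [ 0.49772702 -0.0141208   0.09094614] rel tool [ 0.09590953  0.0004818  -0.01852672]
yaw pitch roll rel to tool [2.68698513 1.17440538 1.14009787]
[[-5.5, -2.6], [0.3, -2.1], [0.3, 0.9], [-0.9, 2.3], [-0.2, -4.8], [-2.0, -2.8], [-1.8, -2.1], [0.6, -2.2]]
```

{"method": "send_rows", "body": {"increments": [[0,0,0.02,0,0,0,1],[0,0,0.045,0,0,0,1],[0,0,0.065,0,0,0,1],[0,0,0.075,0,0,0,1],[0,0,0.079,0,0,0,1],[0,0,0.079,0,0,0,1]]}}

```text
t: 7.95
tool_pos: [0.4019, -0.0178, -0.0065]
orientation: [1.0, 0.018, -0.0, -0.0]
wrist_force: [-0.0, -0.3, -1.2]
width: 0.0196
```

```bash
python3 - <<'E'
from h import *
o=arm.get_obs();print(o['t'],o['width'],o['tool_pos'],o['wrist_force'],o['ft_torque'])
a,d=snap('wrist','w4.png');b,e=snap('scene','s4.png')
x=cv2.resize(a[:230,56:456],(464,267));y=cv2.resize(b[190:290,225:311],(336,390),interpolation=cv2.INTER_CUBIC)
s=np.zeros((390,800,3),np.uint8);s[:267,:464]=x;s[:,464:]=y;cv2.imwrite('pics/c4.png',s[...,::-1])
E
```

```text
7.95 0.019571789768469638 [ 0.40190958 -0.01783122 -0.00652621] [-0.03462332 -0.31393521 -1.22644608] [0.06065218 0.12658111 0.04646574]
```

View pics/c4.png

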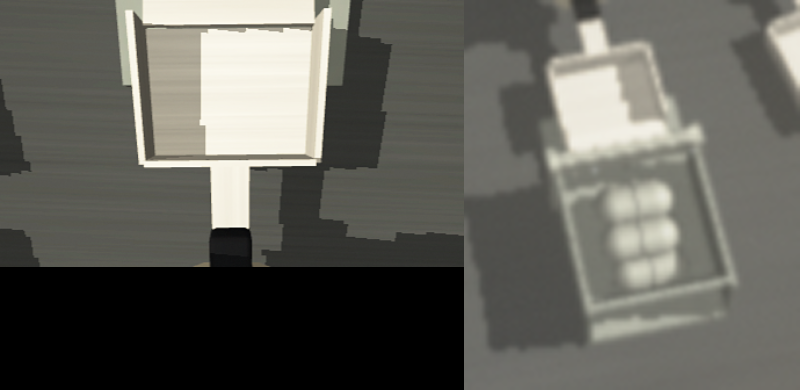

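{"method": "send_rows", "body": {"increments": [[0.01,0.001,0,0,0,0,1],[0.02,0.001,0,0,0,0,1],[0.03,0.001,0,0,0,0,1],[0.038,0.001,0,0,0,0,1],[0.046,0.001,0,0,0,0,1],[0.054,0.001,0,0,0,0,1],[0.062,0.001,0,0,0,0,1],[0.07,0.001,0,0,0,0,1],[0.078,0.001,0,0,0,0,1],[0.085,0.001,0,0,0,0,1],[0.091,0.001,0,0,0,0,1],[0.097,0.001,0,0,0,0,1]]}}

```text
t: 9.25
tool_pos: [0.4984, -0.0156, -0.0068]
orientation: [1.0, 0.018, -0.001, -0.0]
wrist_force: [-2.2, -0.5, -2.4]
width: 0.0197
```

{"method": "send_rows", "body": {"increments": [[0.005,0,0,0,0,0,1],[0.01,0,0,0,0,0,1],[0.01,0,0,0,0,0,1]]}}

```text
t: 9.55
tool_pos: [0.5102, -0.0156, -0.0062]
orientation: [1.0, 0.018, 0.001, 0.0]
wrist_force: [-0.9, -0.1, -3.7]
width: 0.0195
```

{"method": "send_rows", "body": {"increments": [[0.003,0,0,0,0,0,1],[0.005,0,0,0,0,0,1],[0.005,0,0,0,0,0,1],[0.005,0,0,0,0,0,1]]}}

```text
t: 9.95
tool_pos: [0.514, -0.0153, -0.0064]
orientation: [1.0, 0.018, 0.0, 0.0]
wrist_force: [-1.8, -0.1, -3.3]
width: 0.0196
```

```bash
python3 - <<'E'
from h import *
a,d=snap('wrist','w5.png');b,e=snap('scene','s5.png')
x=cv2.resize(a[:200,56:456],(464,232));y=cv2.resize(b[190:290,225:311],(336,390),interpolation=cv2.INTER_CUBIC)
s=np.zeros((390,800,3),np.uint8);s[:232,:464]=x;s[:,464:]=y;cv2.imwrite('pics/c5.png',s[...,::-1])
o=arm.get_obs();print(o['t'],o['tool_pos'],o['wrist_force'])
E
```

```text
10.05 [ 0.5138392  -0.01527235 -0.00639443] [-0.68248488 -0.08725899 -2.54416698]
```

View pics/c5.png

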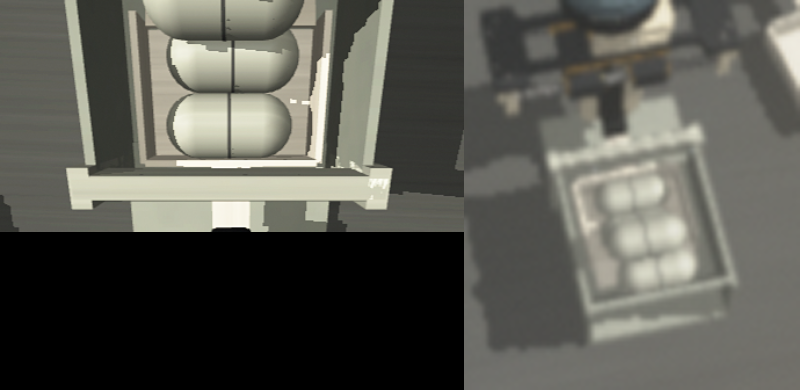

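The rear barrel lies against the pocket's back at (232,125), the second is ahead of it at (232,60) inside the lip crest, and a third rides on top in front. I'll nudge 2 mm deeper, then draw straight back slowly.

{"method": "send_rows", "body": {"increments": [[0.002,0,0,0,0,0,1],[0.002,0,0,0,0,0,1],[0.002,0,0,0,0,0,1],[-0.001,0,0,0,0,0,1],[-0.005,0,0,0,0,0,1],[-0.01,0,0,0,0,0,1],[-0.015,0,0,0,0,0,1],[-0.02,0,0,0,0,0,1],[-0.025,0,0,0,0,0,1],[-0.03,0,0,0,0,0,1],[-0.035,0,0,0,0,0,1],[-0.04,0,0,0,0,0,1]]}}

```text
t: 11.25
tool_pos: [0.4735, -0.0167, -0.0064]
orientation: [1.0, 0.018, 0.0, 0.0]
wrist_force: [0.9, 0.9, -3.2]
width: 0.0195
```

{"method": "send_rows", "body": {"increments": [[-0.005,0,0,0,0,0,1],[-0.01,0,0,0,0,0,1],[-0.015,0,0,0,0,0,1],[-0.02,0,0,0,0,0,1],[-0.025,0,0,0,0,0,1],[-0.03,0,0,0,0,0,1],[-0.035,0,0,0,0,0,1],[-0.04,0,0,0,0,0,1],[-0.045,0,0,0,0,0,1],[-0.05,0,0,0,0,0,1],[-0.055,0,0,0,0,0,1],[-0.06,0,0,0,0,0,1]]}}

```text
t: 12.45
tool_pos: [0.4135, -0.0189, -0.0064]
orientation: [1.0, 0.018, 0.0, 0.0]
wrist_force: [0.0, -0.7, -2.1]
width: 0.0193
```

{"method": "send_rows", "body": {"increments": [[-0.005,0,0,0,0,0,1],[-0.01,0,0,0,0,0,1],[-0.015,0,0,0,0,0,1],[-0.018,0,0,0,0,0,1],[-0.018,0,0,0,0,0,1],[-0.018,0,0,0,0,0,1]]}}

```text
t: 13.05
tool_pos: [0.3962, -0.0196, -0.0064]
orientation: [1.0, 0.018, 0.0, 0.0]
wrist_force: [0.6, -0.6, -1.7]
width: 0.0195
```

```bash
python3 - <<'E'
from h import *
a,d=snap('wrist','w6.png');b,e=snap('scene','s6.png')
x=cv2.resize(a[:230,56:456],(464,267));y=cv2.resize(b[190:290,225:311],(336,390),interpolation=cv2.INTER_CUBIC)
s=np.zeros((390,800,3),np.uint8);s[:267,:464]=x;s[:,464:]=y;cv2.imwrite('pics/c6.png',s[...,::-1])
o=arm.get_obs();print(o['t'],o['tool_pos'],o['wrist_force'],o['width'])
E
```

```text
13.15 [ 0.39627332 -0.01958523 -0.00638062] [-0.58184286  0.24399655 -2.74155266] 0.019580404382802452
```

View pics/c6.png

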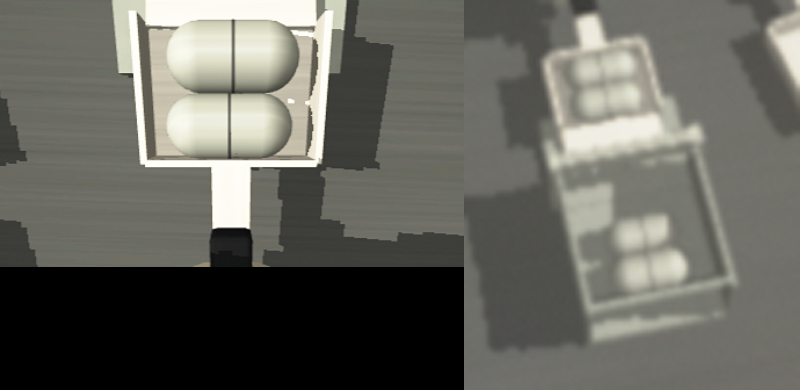

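Two barrels lie side by side in the pocket and the rest are behind the bar. I'll refine the plate's centre with image code before carrying.

```bash
python3 - <<'E'
from h import *
for f in ('scene0.png','s6.png'):
    a=cv2.imread('pics/'+f);c=cal('scene0.png');hsv=cv2.cvtColor(a,cv2.COLOR_BGR2HSV)
    g=cv2.GaussianBlur(a,(3,3),0);m=np.zeros((386,514),np.uint8)
    cv2.floodFill(g,m,(190,240),0,(12,)*3,(12,)*3,cv2.FLOODFILL_MASK_ONLY|cv2.FLOODFILL_FIXED_RANGE|(255<<8))
    m=m[1:-1,1:-1];m=cv2.morphologyEx(m,cv2.MORPH_CLOSE,np.ones((5,5)))
    k=max(cv2.findContours(m,cv2.RETR_EXTERNAL,cv2.CHAIN_APPROX_NONE)[0],key=cv2.contourArea)[:,0]
    W=np.array([onz(c,u,v,.008)[:2] for u,v in k])*1000
    r=cv2.minAreaRect(W.astype(np.float32));print(f,cv2.boundingRect(k),cv2.contourArea(k),r)
o=arm.get_obs();print(o['joints'])
E
```

```text
scene0.png (164, 215, 40, 41) 1093.5 ((518.4495239257812, -270.30975341796875), (123.04263305664062, 141.61273193359375), 80.01846313476562)
s6.png (162, 215, 42, 41) 1468.5 ((518.43798828125, -270.403564453125), (123.23148345947266, 141.6225128173828), 80.01846313476562)
[-3.32416547e-01  2.33914402e-01  2.12711213e+00  7.42999372e-06
  7.80121697e-01  1.20251484e+00]
```

{"method": "send_rows", "body": {"increments": [[0,0,-0.01,0,0,0,1],[0,0,-0.028,0,0,0,1],[0,0,-0.046,0,0,0,1],[0,0.005,-0.06,0,0,0.01,1],[0.001,0.02,-0.066,0,0,0.025,1],[0.003,0.04,-0.068,0,0,0.045,1],[0.005,0.062,-0.068,0,0,0.065,1],[0.007,0.085,-0.068,0,0,0.085,1],[0.009,0.108,-0.068,0,0,0.105,1],[0.011,0.131,-0.068,0,0,0.125,1],[0.013,0.154,-0.068,0,0,0.145,1],[0.015,0.177,-0.068,0,0,0.165,1]]}}

```text
t: 14.35
tool_pos: [0.4174, -0.1969, 0.0623]
orientation: [0.998, -0.065, 0.0, 0.0]
wrist_force: [-0.8, -0.5, -1.8]
width: 0.0196
```

```bash
python3 - <<'E'
from h import *
o=arm.get_obs();r=R.from_quat(o['orientation']).as_matrix();t=o['tool_pos'];y=np.degrees(np.arctan2(r[1,0],r[0,0]))
print(o['t'],t,y,o['width'],o['wrist_force']); s=r.T@(np.array([.424,-.2533,.0106])-t);print('shift to hover',s,'turn',np.radians(y+10))
E
```

```text
14.35 [ 0.41742554 -0.19688954  0.06226678] -7.4502183945802924 0.019647124888825293 [-0.82568929 -0.54040926 -1.79424255]
shift to hover [0.01381043 0.05506805 0.05168753] turn 0.04450208422136079
```

{"method": "send_rows", "body": {"increments": [[0.005,0.02,0,0,0,0.02,1],[0.01,0.038,0.01,0,0,0.035,1],[0.013,0.05,0.022,0,0,0.044,1],[0.0138,0.055,0.036,0,0,0.044,1],[0.0138,0.055,0.048,0,0,0.044,1],[0.0138,0.055,0.052,0,0,0.044,1],[0.0138,0.055,0.052,0,0,0.044,1],[0.0138,0.055,0.052,0,0,0.044,1]]}}

```text
t: 15.15
tool_pos: [0.424, -0.2518, 0.0098]
orientation: [0.996, -0.086, 0.0, 0.0]
wrist_force: [0.4, 0.1, -2.7]
width: 0.0199
```

```bash
python3 - <<'E'
from h import *
o=arm.get_obs();r=R.from_quat(o['orientation']).as_matrix();t=o['tool_pos'];y=np.degrees(np.arctan2(r[1,0],r[0,0]))
print(o['t'],t,y,o['width'],o['wrist_force'],o['ft_torque']); s=r.T@(np.array([.424,-.2533,-.0094])-t);print('shift to set',s,'turn',np.radians(y+10))
snap('wrist','w7.png');snap('scene','s7.png')
E
```

```text
15.15 [ 0.42400112 -0.2518256   0.0098171 ] -9.892247950446986 0.01986316392509428 [ 0.40181925  0.07685193 -2.65425564] [ 0.1022048   0.24025974 -0.08485669]
shift to set [0.00024985 0.00145203 0.01921718] turn 0.0018806280404721745
```

{"method": "send_rows", "body": {"increments": [[0,0.0015,0.006,0,0,0,1],[0,0.0015,0.011,0,0,0,1],[0,0.0015,0.014,0,0,0,1],[0,0.0015,0.0155,0,0,0,1],[0,0.0015,0.017,0,0,0,1],[0,0.0015,0.018,0,0,0,1],[0,0.0015,0.018,0,0,0,1]]}}

```text
t: 15.95
tool_pos: [0.4235, -0.2537, -0.0084]
orientation: [0.996, -0.086, -0.0, 0.0]
wrist_force: [-1.9, -0.5, -0.0]
width: 0.0196
```

{"method": "send_rows", "body": {"increments": [[0,0,0.001,0,0,0,1],[0,0,0.001,0,0,0,1],[0,0,0.001,0,0,0,1]]}}

```text
t: 16.25
tool_pos: [0.4237, -0.2538, -0.0092]
orientation: [0.996, -0.087, 0.0, 0.0]
wrist_force: [-2.3, -0.2, 1.6]
width: 0.0194
```

{"method": "send_rows", "body": {"increments": [[0,0,0,0,0,0,0.7],[0,0,0,0,0,0,0.6],[0,0,0,0,0,0,0.5],[0,0,0,0,0,0,0.4],[0,0,0,0,0,0,0.3],[0,0,0,0,0,0,0.2],[0,0,-0.01,0,0,0,0.2],[0,0,-0.03,0,0,0,0.2],[0,0,-0.06,0,0,0,0.2],[0,0,-0.1,0,0,0,0.2],[0,0,-0.14,0,0,0,0.2],[0,0,-0.14,0,0,0,0.2]]}}

```text
t: 17.45
tool_pos: [0.4267, -0.2564, 0.1369]
orientation: [0.996, -0.086, 0.005, 0.004]
wrist_force: [0.1, -0.4, 0.5]
width: 0.0743
```

```bash
python3 - <<'E'
from h import *
o=arm.get_obs();print(o['t'],o['tool_pos'],o['width'],o['wrist_force'])
a,d=snap('wrist','w8.png');b,e=snap('scene','s8.png')
s=np.zeros((600,800,3),np.uint8)
s[:330,:440]=cv2.resize(a,(440,330),interpolation=cv2.INTER_CUBIC)
s[:330,440:]=cv2.resize(b[190:280,150:248],(360,330),interpolation=cv2.INTER_CUBIC)
s[330:,440:]=cv2.resize(b[205:285,235:310],(360,270),interpolation=cv2.INTER_CUBIC)
w=cv2.cvtColor(cv2.imread('pics/w7.png'),cv2.COLOR_BGR2RGB)
s[330:,:360]=cv2.resize(w,(360,270))
cv2.imwrite('pics/c8.png',s[...,::-1])
E
```

```text
17.45 [ 0.42668258 -0.2564096   0.13688972] 0.07428461351369765 [ 0.06623844 -0.37395561  0.54304796]
```

View pics/c8.png

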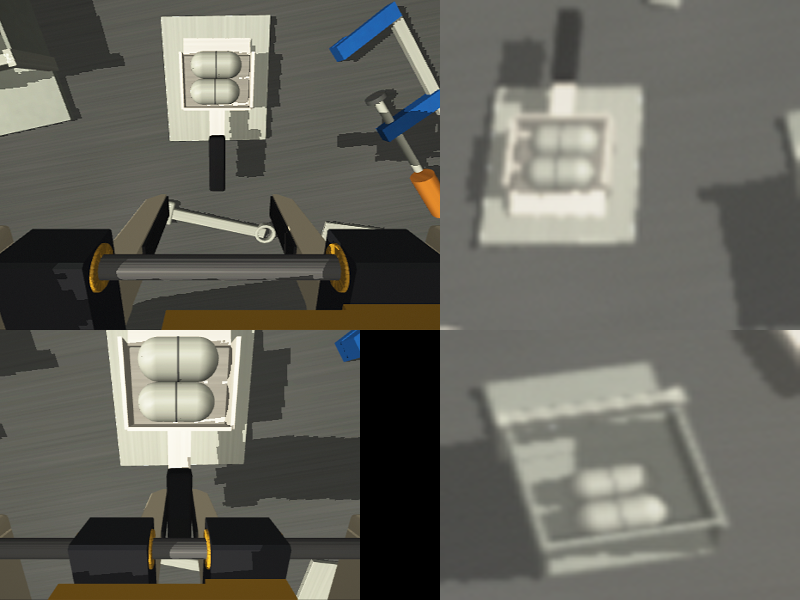

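The scoop sits flat in the middle of the plate with two barrels (scene view: scoop about (560,150), plate (562,165)). Only two barrels are plain in the bin from this angle, at (610,480) and (625,512). I'll fly the wrist camera over it and count numerically, because all 12 pictures are used.

{"method": "send_rows", "body": {"increments": [[0.002,-0.01,-0.03,0,0,0,0.2],[0.004,-0.04,-0.05,0,0,0,0.2],[0.006,-0.08,-0.05,0,0,0,0.2],[0.009,-0.12,-0.05,0,0,0,0.2],[0.012,-0.16,-0.05,0,0,0,0.2],[0.015,-0.2,-0.05,0,0,0,0.2],[0.018,-0.235,-0.05,0,0,0,0.2],[0.02,-0.263,-0.05,0,0,0,0.2],[0.02,-0.263,-0.05,0,0,0,0.2],[0.02,-0.263,-0.05,0,0,0,0.2]]}}

```text
t: 18.55
tool_pos: [0.4876, 0.0024, 0.1792]
orientation: [0.996, -0.086, -0.001, 0.0]
wrist_force: [1.0, 0.1, 0.2]
width: 0.0749
```

```bash
python3 - <<'E'
from h import *
o=arm.get_obs();print(o['t'],o['tool_pos'])
a,c=snap('wrist','w9.png');g=cv2.cvtColor(a,cv2.COLOR_RGB2GRAY).astype(np.float32)
# rectify bin interior at z=.021 : bin x 0..120mm, y -55..55
ax=np.array([np.cos(.037),np.sin(.037)]);ay=np.array([-ax[1],ax[0]]);O=np.array([.5727,-.012])
X=np.arange(0,125,3.);Y=np.arange(-54,55,2.)
M=np.array([[proj(c,[*(O+ax*x/1000+ay*y/1000),.021]) for y in Y] for x in X],np.float32)
I=cv2.remap(g,M[...,0],M[...,1],cv2.INTER_LINEAR)
for x,row in zip(X,I): print('%4d '%x+''.join(' .:-=+*#%@'[min(9,int(v/25.6))] for v in row))
E
```

```text
18.55 [0.48762339 0.00240025 0.17921956]
   0 #######################################################
   3 #######################################################
   6 *+*#+**+#**#+*#+#*+#*=+==+-+=-+==+-++=++=*==*-++=*+=+--
   9 +*###################+=======================-======-::
  12 +*#################**===============================-::
  15 +*##################===============---=---==--------:::
  18 +*#################*-============---=---===---------:::
  21 +*#################*==============-=======----==----:::
  24 +*#################*-====================--=-=====-=:::
  27 ++#################*-===================------===--=:.:
  30 +*###############*#*-=============--=-===--========-:::
  33 ++#######**#*#####===============----=====-=========:::
  36 +*###===========-=================--===========-====:::
  39 +*#==============-:::::::::.:::::::::-========---===:::
  42 +==============-::--=======--====-::::::-=-====-=--=:::
  45 +=============::--=++++++++==++++++----::-=====-====:::
  48 +-===========----=+********=+*******-----:-=========:.:
  51 ++===========---=
[... 746 characters left out ...]
=*%%%%%-----=========:::
  90 .::.:::.::::.:::::::::::.:::::::::--=#==--:::::::::::::
  93 .:::::::::::::--========:==============--::::::::::::::
  96      .::::::--==++++++++-=+++++++++****+:::::::::::::::
  99             :=++*******+-**********####*-::::::::::::::
 102                   .=****-*********###%##*.:::::::::::::
 105                           =#######%%%%%%#.:::::::::::::
 108                                  =#%%%%%*::::::::::::::
 111                                         ..:::::::::::::
 114                                                 .::::::
 117                                                        
 120                                                        
 123
```

The map shows three barrels in the bin, at x ≈ 55, 80 and 100 mm, each with its middle groove. Handing in.

```bash
python3 -c "
from cell import arm
print(arm.finish_job())"
```

```text
the job is handed in; nothing more can be done
None
```

I scooped a level two barrels with the short scoop and set it down flat in the middle of the larger steel plate. Then I let go, backed the robot off and handed the job in at about 18.6 s of the 54 s allowed.

**What I did:** I gripped the short scoop by its handle and pushed it under the bar until its origin was about 39 mm beyond the bar. I drew it straight back out, and the bar wiped the surplus into the bin.

**Last checks:**
- **Load and placing:** the final picture shows two barrels side by side in the pocket and the scoop centred on the plate. The measured force changed from hanging load to light contact before I opened the fingers.
- **Bin:** a brightness map from the wrist camera shows three barrels left in the bin, each with its middle groove. This was read from numbers, because all 12 picture views were used by then.

**What disagreed:**
- **First grasp missed:** the fingers shut just above the handle and did not disturb the scoop. The real fingertips sit roughly 30–35 mm above the reported TCP, so I went about 32 mm lower and gripped it (opening 19.4 mm).
- **Scoop tilt:** my fit of the held scoop gave about 1° of pitch and roll, within its picture error. I carried on without correcting it.

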